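# Pack the colour-coded impact sockets

### The job

Pack the four black impact sockets from the bench into the open teal case: stand each one upright, mouth up, on the floor of the pocket that matches the colour of its sleeve. The two bright chrome sockets belong to another set, so leave them standing where they are.

Things in the scene. Friction and masses are not known exactly. Their poses are not given: they have to be found in the camera images.
- socket_red: Loose deep impact socket of the travelling set: BLACK metal with a red plastic sleeve, standing upright. 80 mm tall, 280 g nominal; black foot 32 mm and mouth 27 mm diameter, sleeve 38 mm diameter from 10 to 66 mm above the foot; round, so any grasp yaw works. Origin: centre of its underside; z up along its axis.
- socket_yellow: Loose deep impact socket of the travelling set: BLACK metal with a yellow plastic sleeve, standing upright. 80 mm tall, 280 g nominal; black foot 32 mm and mouth 27 mm diameter, sleeve 38 mm diameter from 10 to 66 mm above the foot; round, so any grasp yaw works. Origin: centre of its underside; z up along its axis.
- socket_green: Loose deep impact socket of the travelling set: BLACK metal with a green plastic sleeve, standing upright. 80 mm tall, 280 g nominal; black foot 32 mm and mouth 27 mm diameter, sleeve 38 mm diameter from 10 to 66 mm above the foot; round, so any grasp yaw works. Origin: centre of its underside; z up along its axis.
- socket_blue: Loose deep impact socket of the travelling set: BLACK metal with a blue plastic sleeve, standing upright. 80 mm tall, 280 g nominal; black foot 32 mm and mouth 27 mm diameter, sleeve 38 mm diameter from 10 to 66 mm above the foot; round, so any grasp yaw works. Origin: centre of its underside; z up along its axis.
- pocket_red: The red pocket: fixed square open-topped insert in the open teal case, 62x62 mm, 24 mm high, walls and floor 3 mm (56 mm clear inside). Origin: centre of its underside, 5 mm above the bench; z up. The four pockets form a row along their y axis, 66 mm apart, colours in any order. The case walls round the row (82x282 mm) rise 32 mm above the bench; its lid lies flat, 20 mm high, on their +x side.
- pocket_yellow: The yellow pocket: fixed square open-topped insert in the open teal case, 62x62 mm, 24 mm high, walls and floor 3 mm (56 mm clear inside). Origin: centre of its underside, 5 mm above the bench; z up. The four pockets form a row along their y axis, 66 mm apart, colours in any order. The case walls round the row (82x282 mm) rise 32 mm above the bench; its lid lies flat, 20 mm high, on their +x side.
- pocket_green: The green pocket: fixed square open-topped insert in the open teal case, 62x62 mm, 24 mm high, walls and floor 3 mm (56 mm clear inside). Origin: centre of its underside, 5 mm above the bench; z up. The four pockets form a row along their y axis, 66 mm apart, colours in any order. The case walls round the row (82x282 mm) rise 32 mm above the bench; its lid lies flat, 20 mm high, on their +x side.
- pocket_blue: The blue pocket: fixed square open-topped insert in the open teal case, 62x62 mm, 24 mm high, walls and floor 3 mm (56 mm clear inside). Origin: centre of its underside, 5 mm above the bench; z up. The four pockets form a row along their y axis, 66 mm apart, colours in any order. The case walls round the row (82x282 mm) rise 32 mm above the bench; its lid lies flat, 20 mm high, on their +x side.
- chrome_red: Look-alike that does not belong: BRIGHT CHROME socket with a red sleeve, the same shape, size and weight as the black ones (80 mm tall, 38 mm over the sleeve), standing among them on the bench. Origin: centre of its underside; z up.
- chrome_blue: Look-alike that does not belong: BRIGHT CHROME socket with a blue sleeve, the same shape, size and weight as the black ones (80 mm tall, 38 mm over the sleeve), standing among them on the bench. Origin: centre of its underside; z up.

How it is judged (in metres and radians):
At the end, for the whole second after the job is handed in: Each black socket stands upright (within 0.15 rad) and at rest on the floor of the pocket of its own colour (axis within 16 mm of the pocket's centre, foot no more than 5 mm above the pocket's floor); both chrome sockets still stand upright within 25 mm of where they started (horizontal distance between socket_red and pocket_red below 0.016 m and z of socket_red in the frame of pocket_red below 0.008 m and angle between each of socket_red, socket_yellow, socket_green, socket_blue, chrome_red, chrome_blue's own z axis and vertical below 0.15 rad and linear speed of each of socket_red, socket_yellow, socket_green, socket_blue below 0.02 m/s and horizontal distance between socket_yellow and pocket_yellow below 0.016 m and z of socket_yellow in the frame of pocket_yellow below 0.008 m and horizontal distance between socket_green and pocket_green below 0.016 m and z of socket_green in the frame of pocket_green below 0.008 m and horizontal distance between socket_blue and pocket_blue below 0.016 m and z of socket_blue in the frame of pocket_blue below 0.008 m and distance of each of chrome_red, chrome_blue from where it was at the start of the episode below 0.025 m); the robot touches nothing.
It fails at once if the chrome socket with the red sleeve is moved more than 25 mm or tipped (distance of chrome_red from where it was at the start of the episode above 0.025 m or angle between chrome_red's own z axis and vertical above 0.35 rad).
It fails at once if the chrome socket with the blue sleeve is moved more than 25 mm or tipped (distance of chrome_blue from where it was at the start of the episode above 0.025 m or angle between chrome_blue's own z axis and vertical above 0.35 rad).
It also fails if it takes over 109 s, if anything falls off the work surface, if the arm or the gripper's body presses on something with over 40 N, if the wrist force passes 120 N, or if a joint passes its speed limit or range.

### The arm

A 6-joint arm with a two-finger parallel gripper is mounted at the origin on the work surface. World frame = base frame: x ahead of the robot, y to its left, z up, the work surface at z = 0. Lengths are in mm, angles in rad, forces in N, time in s.
With the tool pointing down it reaches from about 300 to 775 mm from the base axis. Payload 14.6 kg.
Tool frame: the origin (TCP) lies midway between the tips of the shut fingers; the grasp point (between the pads) lies behind it (manip.grip_depth is the z of the grasp point in the tool frame, in mm); z points along the fingers, y is the line along which they close (so a half turn about z gives the same grasp; the last joint's range is limited). The gripper opens to 94 mm and grips with 3 to 60 N. Pads are 16 mm wide; open, the fingers measure 119 mm over their backs; the gripper's body (75 mm by 177 mm) begins 78 mm behind the grasp point.
Start: joints at [1.129, 0.3, 1.521, -0, 1.321, -0.067], TCP at [201.344, 511.81, 205.446] pointing down, gripper open.
Joint ranges: [-3.03, 3.03], [-0.79, 2.21], [0.23, 2.52], [-1.04, 4.18], [0, 3.07], [-2.55, 2.55]. Speed limits (rad/s): [2.22, 2.22, 2.57, 3.14, 3.14, 3.14].

### API

Orientations are given as [roll, pitch, yaw] about the fixed x, y, z axes, in that order (R = Rz(yaw) Ry(pitch) Rx(roll)).
In Python, from cell import manip gives the robot as it stands.
- The arm moves only by the tool move_tool, called after "Emit:" as name([rows], argument=value, ...), one row to a line, values as JSON. Schema: {"type":"object","properties":{"moves":{"type":"array","items":{"type":"object","properties":{"tx":{"type":"number"},"ty":{"type":"number"},"tz":{"type":"number"},"wx":{"type":"number"},"wy":{"type":"number"},"wz":{"type":"number"}},"additionalProperties":false},"minItems":1,"maxItems":5},"aperture":{"type":"number"},"force":{"type":"number"},"only":{"type":"string"},"quiet":{"type":"boolean"},"lines":{"type":"string"}},"required":["moves"],"additionalProperties":false}. moves is a list of rows, 1 to 5 of them, each an object with the fields tx, ty, tz (the shift in mm), wx, wy, wz (a rotation vector in rad); a field left out counts as zero; each row is the pose to reach, as a shift and turn from the pose commanded when the call began, along the tool's axes at that moment; what a row does not reach only later rows make up. A row lasts 1/10 s, in which the tool goes at most 50 mm and 0.15 rad, less where a joint would pass 70% of its speed; a pose out of reach is approached as far as the arm can. aperture is the finger opening in mm, set as the call begins (left out keeps the last). The fingers move at their own pace and stop on an object; force is the grip in N (left out, the last holds). Time passes only in rows, so rows that do not move let the fingers close. The tool returns the time, the measured TCP pose, the force, the opening and the grip force at its end. only (a regular expression) keeps the lines of the reply that match it, lines (a string "A,B") keeps lines A to B, and quiet returns only ok. Input that does not fit is refused with a message, and nothing moves.
- manip.read_state(): the state, without advancing time (a new reading comes with each control period).
- manip.camera(name): name is "scene" or "top"; returns (picture, depth): 420x560x3 uint8, red, green, blue; 420x560 float32, mm along the optical axis (not along the pixel's ray), 0 where there is no reading.
- manip.camera_info(name): a dict with "K" (3x3 intrinsics, pixels), "dist" ([k1, k2, p1, p2, k3] as OpenCV has them; the pictures are not rectified), "rvec" (rotation vector, rad) and "tvec" (3), from world to camera coordinates, as OpenCV has them. Camera axes: x right, y down, z forward; pixel columns grow to the right and rows downward; lengths in mm; the calibration is good to about 2 mm. A picture is of the moment at which its call begins. camera_info takes no time and is no camera call.
- manip.sign_off(): hands the job in; it is judged then, once.
The state is a dict: "clock": time; "joints": joint angles; "qd": joint speeds; "effort": joint torques, N m; "eef_pos": TCP position; "eef_rot": TCP orientation; "wrist_force": force on the tool from outside, world axes, zero at the start; "moment": the same for the moment, N m; "finger_gap": finger opening in mm; "finger_force": force on a finger pad.
Only numpy, scipy, OpenCV 4.12 (cv2) and the standard library are available. Lean on these libraries where they do the work, as an engineer would, in place of code of your own. Each camera call takes 0.05 s, during which the arm holds its last target. There are 200 camera calls.

## Working session

There is one attempt and no reset: what is moved stays moved. The work goes in short steps, Python scripts to look and compute and a tool call to move; the robot and the scene stay as the last step left them, time stands still between calls to the robot, and variables do not carry over. Pictures are saved under pics/ and viewed, at most 14 in all, crops included, and the job is handed in when it is done.

```bash
mkdir -p pics
```

Run:
```python
from cell import manip
import cv2,numpy as np
for n in ("scene","top"):
    p,d=manip.camera(n); cv2.imwrite(f"pics/{n}0.png",p[:,:,::-1]); np.savez(f"{n}0.npz",p=p,d=d)
    i=manip.camera_info(n); R=cv2.Rodrigues(np.array(i["rvec"],float))[0]
    print(n,i["K"],i["dist"],-R.T@np.array(i["tvec"],float).ravel())
s=manip.read_state(); print(s["clock"],s["eef_pos"],s["eef_rot"],s["finger_gap"],manip.grip_depth)
```

```text
scene [[443.82643739   0.         279.85837277]
 [  0.         443.82643739 209.39852076]
 [  0.           0.           1.        ]] [-0.00649603  0.          0.          0.          0.        ] [1211.35539498  154.92128218  650.96592006]
top [[466.69578907   0.         275.65095911]
 [  0.         466.69578907 205.97187989]
 [  0.           0.           1.        ]] [0.04222523 0.         0.         0.         0.        ] [ 276.86672342  -16.74098988 1093.44107032]
0.1 [201.25151181 511.61285206 204.96185701] [-3.14059599e+00 -8.90298258e-05  2.76679879e+00] 93.85832700992997 -18.8
```

View pics/scene0.png

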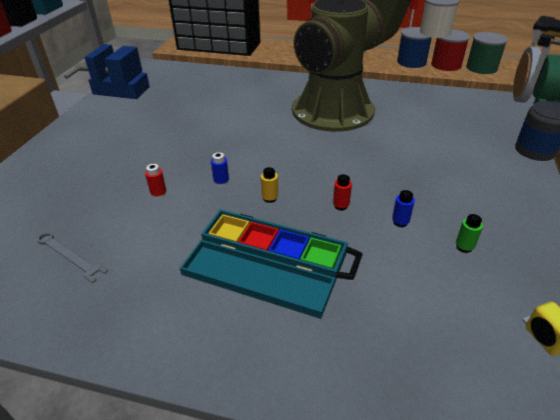

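View pics/top0.png

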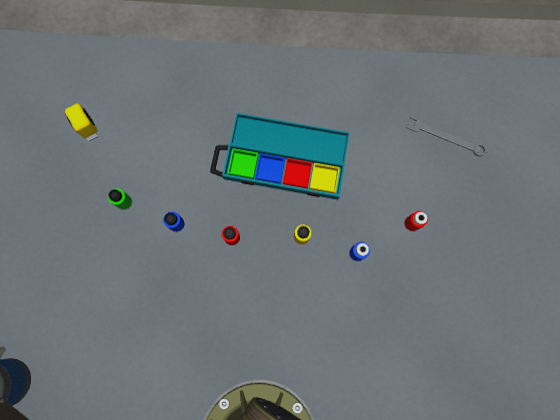

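Scene view: chrome red (155,180), chrome blue (220,168), black yellow (270,185), red (342,192), blue (403,208), green (469,233). The case is at (275,255), with pockets yellow, red, blue, green from left to right. Top view: green (119,198), blue (173,221), red (231,234), yellow (303,233), chromes (360,250) and (416,220), pockets green (243,164) through yellow (324,178).

Create vis.py:
```python
import cv2,numpy as np
from cell import manip
def cam(n):
    i=manip.camera_info(n); return np.array(i["K"],float),np.array(i["dist"],float),cv2.Rodrigues(np.array(i["rvec"],float))[0],np.array(i["tvec"],float).ravel()
C={n:cam(n) for n in("scene","top")}
def ray(n,px):
    K,D,R,t=C[n]; u=cv2.undistortPoints(np.array(px,float).reshape(1,1,2),K,D).ravel()
    v=R.T@np.array([*u,1]); return -R.T@t,v
def plane(n,px,z):
    o,v=ray(n,px); return o+v*(z-o[2])/v[2]
def tri(a,b):
    (o1,v1),(o2,v2)=ray("scene",a),ray("top",b)
    s=np.linalg.lstsq(np.c_[v1,-v2],o2-o1,rcond=None)[0]
    p,q=o1+s[0]*v1,o2+s[1]*v2; return (p+q)/2,np.linalg.norm(p-q)
H={"red":[(0,8),(172,180)],"yellow":[(18,32)],"green":[(50,70)],"blue":[(110,128)]}
def mask(p,c):
    h=cv2.cvtColor(p,cv2.COLOR_RGB2HSV); m=0
    for a,b in H[c]: m=m|cv2.inRange(h,(a,150,60),(b,255,255))
    return m
def blobs(p,c,lo=60,hi=2000):
    n,l,s,ce=cv2.connectedComponentsWithStats(mask(p,c))
    return [(s[i],ce[i],l==i) for i in range(1,n) if lo<s[i][4]<hi]
def end(p,b,chrome=False):
    "centroid of the metal mouth next to/inside a sleeve blob"
    x,y,w,h,_=b[0]; g=cv2.cvtColor(p,cv2.COLOR_RGB2HSV)
    m=(g[...,2]<50) if not chrome else ((g[...,1]<60)&(g[...,2]>140))
    w0=np.zeros(m.shape,bool); w0[y-10:y+h-4,x-6:x+w+6]=1
    n,l,s,ce=cv2.connectedComponentsWithStats((m&w0).astype(np.uint8))
    k=1+np.argmax(s[1:,4]); return ce[k],s[k]
```

Run:
```python
from vis import *
P={n:np.load(n+"0.npz")["p"] for n in C}
for c in H:
    for n in C:
        for b in blobs(P[n],c):
            e=None
            try: e=end(P[n],b)
            except Exception: pass
            print(c,n,b[0],b[1].round(1),*( [e[0].round(1),e[1]] if e else []))
```

```text
red scene [287   0  30  21 500] [298.9   9.4]
red scene [400   0  25  28 423] [413.7  13.7]
red scene [433  41  35  30 718] [450.9  55.6] [471.   56.8] [467  40   7  27 110]
red scene [145 168  21  28 350] [155.9 183.4] [151.8 166.4] [151 166   3   2   5]
red scene [334 180  18  28 372] [341.8 194.7] [343.1 179.8] [338 175  12  11 113]
red scene [238 222  41  28 709] [258.2 235.3] [253.5 221. ] [253 221   2   1   2]
red top [283 158  29  30 681] [296.9 172.6] [283.5 156. ] [282 156   4   1   4]
red top [405 211  23  20 184] [412.7 222.7] [420.8 217.3] [419 215   5   5  18]
red top [222 226  18  19 161] [231.1 236.1] [229.7 233. ] [224 227  12  12  72]
yellow scene [261 173  17  28 358] [269.2 187.4] [268.7 172.7] [263 168  12  11 105]
yellow scene [209 215  40  26 666] [228.8 227.3] [213.4 222.6] [206 213  16  20  37]
yellow scene [526 302  34  53 702] [549.  322.6] [542.8 331.2] [531 317  25  29 518]
yellow top [ 65 104  32  34 590] [ 79.8 120.6] [ 88.  116.1] [ 83 108  12  18  36]
yellow top [310 163  29  30 683] [324.1 177.5] [341.  166.5] [341 166   1   2   2]
yellow top [294 225
[... 334 characters left out ...]
23  20 208] [121.7 200.4] [114.9 195.2] [109 190  13  12 110]
blue scene [85 44 25 15 98] [97.8 50.6] [106.9  51.2] [99 46 14  9 64]
blue scene [105  46  31  15 155] [120.3  53.1] [106.   52.1] [99 46 14 11 81]
blue scene [211 157  18  27 327] [219.8 171.6] [217.7 154.6] [216 154   4   2   7]
blue scene [393 195  22  30 430] [402.5 211. ] [405.7 195.8] [400 190  13  13 130]
blue scene [269 229  40  30 769] [288.9 243.5] [264. 254.] [263 254   3   1   3]
blue top [255 153  30  30 674] [269.8 167.8] [260.5 152. ] [259 152   4   1   4]
blue top [163 212  21  19 186] [174.9 222.5] [170.6 218.8] [165 213  12  12  88]
blue top [350 242  20  19 141] [356.6 253. ] [362.4 248.8] [361 247   4   5  16]
```

Run:
```python
from vis import *
import json
P={n:np.load(n+"0.npz")["p"] for n in C}
out={}
for c in H:
    pc={}; 
    for n in C:
        pk=max((b for b in blobs(P[n],c) if 640<b[0][4] and 200<b[1][0]<345 and 140<b[1][1]<260),key=lambda b:b[0][4])
        h=cv2.convexHull(np.argwhere(pk[2])[:,::-1].astype(np.float32)); m=cv2.moments(h); pc[n]=(m["m10"]/m["m00"],m["m01"]/m["m00"])
    p,e=tri(pc["scene"],pc["top"]); q=plane("top",pc["top"],29)
    print("pocket",c,p.round(1),round(e,1),q.round(1)); out["pocket_"+c]=q[:2].tolist()
    ends={}
    for n in C:
        for b in blobs(P[n],c,100,500):
            try: x,s=end(P[n],b)
            except Exception: continue
            if 65<s[4]<170 and b[0][1]>150: ends[n]=x
    p,e=tri(ends["scene"],ends["top"]); q=plane("top",ends["top"],78)
    print("socket",c,p.round(1),round(e,1),q.round(1)); out["socket_"+c]=q[:2].tolist()
a=np.array([out["pocket_"+c] for c in("green","blue","red","yellow")])
print(np.diff(a,axis=0).round(1)); d=a[0]-a[3]; d/=np.linalg.norm(d)
cx=np.array([d[1],-d[0]]); psi=np.arctan2(cx[0],-cx[1]); print("casex",cx,"psi",psi)
out["psi"]=psi; json.dump(out,open("map.json","w"))
for n in ("red","blue"): pass
```

Create go.py:
```python
import sys,json,numpy as np
from scipy.spatial.transform import Rotation as Ro
from cell import manip
s=manip.read_state(); m=json.load(open("map.json"))
R=Ro.from_euler("xyz",s["eef_rot"]); p=np.array(s["eef_pos"])
T=Ro.from_euler("xyz",[np.pi,0,m["psi"]])
print("t",round(s["clock"],1),"pos",p.round(1),"gap",round(s["finger_gap"],1),"rotvec",(R.inv()*T).as_rotvec().round(3))
for k in sys.argv[1:]:
    print(k,R.inv().apply(np.r_[np.array(m[k])-p[:2],0]).round(1))
```

```bash
python3 go.py socket_red
```

```text
pocket red [600.8 -55.4  26. ] 0.8 [599.8 -54.9  29. ]
socket red [439.5  89.2  72.5] 0.2 [438.6  88.6  78. ]
pocket yellow [ 592.1 -120.8   25.8] 1.5 [ 591.  -119.7   29. ]
socket yellow [450.1 -73.2  71.9] 1.1 [449.  -72.4  78. ]
pocket green [617.8  75.9  25.9] 0.8 [616.9  75.2  29. ]
socket green [511.3 351.1  73. ] 0.7 [510.2 349.7  78. ]
pocket blue [609.3  10.1  26.3] 0.4 [608.4  10.2  29. ]
socket blue [464.4 222.   72.9] 0.4 [463.5 221.   78. ]
[[ -8.5 -65. ]
 [ -8.6 -65.1]
 [ -8.8 -64.8]]
casex [ 0.9913096 -0.1315495] psi 1.438864424153376
t 0.1 pos [201.3 511.6 205. ] gap 93.9 rotvec [-1.000e-03  1.000e-03  1.328e+00]
socket_red [-3.757e+02 -3.068e+02  3.000e-01]
```

Emit:
move_tool([
  {"wz": 0.15},
  {"wz": 0.3},
  {"wz": 0.45},
  {"wz": 0.6},
  {"wz": 0.75},
], aperture=94)

```text
clock: 0.6
eef_pos: [201.3, 511.7, 205.1]
eef_rot: [-3.141, 0.0, 2.011]
wrist_force: [0.2, 0.4, 0.1]
finger_gap: 93.9
finger_force: 0.0
```

Emit:
move_tool([
  {"wz": 0.15},
  {"wz": 0.3},
  {"wz": 0.45},
  {"wz": 0.578},
  {"wz": 0.578},
])

```text
clock: 1.1
eef_pos: [201.3, 511.7, 205.2]
eef_rot: [-3.141, 0.001, 1.437]
wrist_force: [0.1, 0.2, -0.0]
finger_gap: 94.1
finger_force: 0.0
```

```bash
python3 go.py socket_green pocket_green
```

```text
t 1.1 pos [201.3 511.7 205.2] gap 94.1 rotvec [-0.     0.001 -0.002]
socket_green [-119.3  327.8    0. ]
pocket_green [-3.770e+02  4.702e+02  1.000e-01]
```

Emit:
move_tool([
  {"tx": -17, "ty": 47},
  {"tx": -34, "ty": 94},
  {"tx": -51, "ty": 141},
  {"tx": -68, "ty": 187},
  {"tx": -85, "ty": 234},
], quiet=true)

```text
ok
```

Emit:
move_tool([
  {"tx": -17, "ty": 47},
  {"tx": -34, "ty": 94},
  {"tx": -34, "ty": 94},
  {"tx": -34, "ty": 94},
])

```text
clock: 2.0
eef_pos: [511.2, 350.1, 204.8]
eef_rot: [-3.141, 0.001, 1.44]
wrist_force: [-1.1, 0.4, -0.2]
finger_gap: 93.8
finger_force: 0.0
```

```bash
python3 go.py socket_green
```

```text
t 2.0 pos [511.2 350.1 204.8] gap 93.8 rotvec [-0.001  0.001  0.001]
socket_green [-0.5 -0.9  0. ]
```

Emit:
move_tool([
  {"ty": -1, "tz": 40},
  {"ty": -1, "tz": 80},
  {"ty": -1, "tz": 120},
  {"ty": -1, "tz": 155},
  {"ty": -1, "tz": 174},
])

```text
clock: 2.5
eef_pos: [507.3, 351.2, 28.6]
eef_rot: [-3.139, 0.002, 1.443]
wrist_force: [0.9, 0.5, 0.5]
finger_gap: 94.2
finger_force: 0.0
```

Emit:
move_tool([
  {},
  {},
  {},
  {},
  {},
], aperture=20, force=30)

```text
clock: 3.0
eef_pos: [510.1, 351.1, 32.4]
eef_rot: [3.14, -0.001, 1.439]
wrist_force: [0.0, 0.1, 0.5]
finger_gap: 57.2
finger_force: 0.0
```

Emit:
move_tool([
  {},
  {},
  {},
])

```text
clock: 3.3
eef_pos: [510.0, 350.8, 31.6]
eef_rot: [3.141, -0.0, 1.439]
wrist_force: [0.2, -0.8, 1.8]
finger_gap: 36.5
finger_force: 29.9
```

Emit:
move_tool([
  {"tz": -30},
  {"tz": -65},
  {"tz": -100},
  {"tz": -100},
  {"tz": -100},
])

```text
clock: 3.8
eef_pos: [509.7, 350.7, 131.3]
eef_rot: [3.142, -0.0, 1.439]
wrist_force: [0.2, -0.1, -3.4]
finger_gap: 36.6
finger_force: 29.9
```

```bash
python3 go.py pocket_green
```

```text
t 3.8 pos [509.7 350.7 131.3] gap 36.6 rotvec [ 0. -0. -0.]
pocket_green [-259.   142.5   -0. ]
```

Emit:
move_tool([
  {"tx": -30, "ty": 16},
  {"tx": -70, "ty": 38},
  {"tx": -110, "ty": 60},
  {"tx": -150, "ty": 82},
  {"tx": -190, "ty": 104},
], quiet=true)

```text
ok
```

Emit:
move_tool([
  {"tx": -40, "ty": 22},
  {"tx": -62, "ty": 34},
  {"tx": -69, "ty": 38.5},
  {"tx": -69, "ty": 38.5},
  {"tx": -69, "ty": 38.5},
])

```text
clock: 4.8
eef_pos: [616.4, 76.4, 130.6]
eef_rot: [-3.14, 0.0, 1.44]
wrist_force: [-0.2, 0.2, -2.2]
finger_gap: 36.6
finger_force: 29.9
```

```bash
python3 go.py pocket_green
```

```text
t 4.8 pos [616.4  76.4 130.6] gap 36.6 rotvec [-0.002  0.     0.001]
pocket_green [-1.1  0.6 -0. ]
```

Emit:
move_tool([
  {"tz": 30},
  {"tz": 60},
  {"tz": 80},
  {"tz": 88},
  {"tz": 88},
])

```text
clock: 5.3
eef_pos: [616.3, 76.3, 42.7]
eef_rot: [-3.14, 0.0, 1.44]
wrist_force: [-0.8, -1.1, -2.8]
finger_gap: 36.4
finger_force: 29.9
```

Emit:
move_tool([
  {"tz": 1},
  {"tz": 2},
  {"tz": 3},
  {"tz": 3},
])

```text
clock: 5.7
eef_pos: [617.1, 75.3, 40.8]
eef_rot: [3.141, -0.0, 1.439]
wrist_force: [-0.8, -0.5, -2.9]
finger_gap: 36.8
finger_force: 29.9
```

```bash
python3 go.py pocket_green
```

```text
t 5.7 pos [617.1  75.3  40.8] gap 36.8 rotvec [ 0.001 -0.    -0.   ]
pocket_green [-0.1 -0.3 -0. ]
```

Emit:
move_tool([
  {"tz": 1},
  {"tz": 1},
  {"tz": 1},
])

```text
clock: 6.0
eef_pos: [617.2, 75.3, 39.7]
eef_rot: [3.141, -0.0, 1.439]
wrist_force: [0.2, 0.6, -0.9]
finger_gap: 36.5
finger_force: 29.9
```

Emit:
move_tool([
  {},
  {},
  {},
  {},
  {},
], aperture=80)

```text
clock: 6.5
eef_pos: [617.0, 75.3, 39.5]
eef_rot: [3.142, 0.0, 1.439]
wrist_force: [-0.5, 0.4, 0.3]
finger_gap: 73.3
finger_force: 0.0
```

Emit:
move_tool([
  {"tz": -30},
  {"tz": -70},
  {"tz": -110},
  {"tz": -125},
  {"tz": -125},
])

```text
clock: 7.0
eef_pos: [617.8, 75.4, 166.6]
eef_rot: [3.138, -0.001, 1.439]
wrist_force: [-0.2, -0.8, -0.3]
finger_gap: 80.1
finger_force: 0.0
```

```bash
python3 go.py socket_blue
```

```text
t 7.0 pos [617.8  75.4 166.6] gap 80.1 rotvec [ 0.004 -0.001 -0.   ]
socket_blue [ 124.1 -172.1   -0.6]
```

Emit:
move_tool([
  {"tx": 25, "ty": -34},
  {"tx": 50, "ty": -69},
  {"tx": 75, "ty": -103},
  {"tx": 100, "ty": -138},
  {"tx": 124, "ty": -172},
], quiet=true)

```text
ok
```

Emit:
move_tool([
  {},
  {},
])

```text
clock: 7.7
eef_pos: [462.2, 221.0, 163.1]
eef_rot: [-3.14, 0.001, 1.44]
wrist_force: [0.7, -0.1, -0.4]
finger_gap: 79.9
finger_force: 0.0
```

```bash
python3 go.py socket_blue
```

```text
t 7.7 pos [462.2 221.  163.1] gap 79.9 rotvec [-0.002  0.001  0.001]
socket_blue [ 0.1  1.3 -0. ]
```

Emit:
move_tool([
  {"ty": 1, "tz": 40},
  {"ty": 1, "tz": 80},
  {"ty": 1, "tz": 115},
  {"ty": 1, "tz": 133},
  {"ty": 1, "tz": 133},
])

```text
clock: 8.2
eef_pos: [462.8, 219.1, 28.1]
eef_rot: [-3.136, 0.003, 1.437]
wrist_force: [-0.4, -0.9, 1.4]
finger_gap: 80.2
finger_force: 0.0
```

Emit:
move_tool([
  {},
  {},
  {},
  {},
  {},
], aperture=20, force=30)

```text
clock: 8.7
eef_pos: [464.0, 220.8, 31.9]
eef_rot: [3.141, -0.0, 1.439]
wrist_force: [0.4, 0.3, -0.7]
finger_gap: 43.3
finger_force: 0.0
```

Emit:
move_tool([
  {},
  {},
  {},
])

```text
clock: 9.0
eef_pos: [464.0, 220.8, 31.7]
eef_rot: [3.141, -0.0, 1.439]
wrist_force: [-0.3, -0.7, 3.3]
finger_gap: 36.7
finger_force: 30.0
```

Emit:
move_tool([
  {"tz": -30},
  {"tz": -65},
  {"tz": -100},
  {"tz": -100},
  {"tz": -100},
])

```text
clock: 9.5
eef_pos: [463.6, 220.7, 131.1]
eef_rot: [-3.142, 0.0, 1.439]
wrist_force: [0.1, 0.5, -3.6]
finger_gap: 36.5
finger_force: 30.0
```

```bash
python3 go.py pocket_blue
```

```text
t 9.5 pos [463.6 220.7 131.1] gap 36.5 rotvec [-0.  0. -0.]
pocket_blue [-189.6  171.2    0. ]
```

Emit:
move_tool([
  {"tx": -22, "ty": 20},
  {"tx": -52, "ty": 47},
  {"tx": -84, "ty": 76},
  {"tx": -116, "ty": 105},
  {"tx": -148, "ty": 134},
], quiet=true)

```text
ok
```

Emit:
move_tool([
  {"tx": -28, "ty": 25},
  {"tx": -41.5, "ty": 37},
  {"tx": -41.5, "ty": 37},
  {"tx": -41.5, "ty": 37},
])

```text
clock: 10.4
eef_pos: [607.5, 10.6, 129.5]
eef_rot: [-3.138, 0.0, 1.438]
wrist_force: [-0.4, -0.1, -1.9]
finger_gap: 36.7
finger_force: 30.0
```

```bash
python3 go.py pocket_blue
```

```text
t 10.4 pos [607.5  10.6 129.5] gap 36.7 rotvec [-0.003  0.    -0.001]
pocket_blue [-0.2  0.9 -0. ]
```

Emit:
move_tool([
  {"ty": 0.5, "tz": 30},
  {"ty": 0.5, "tz": 60},
  {"ty": 0.5, "tz": 80},
  {"ty": 0.5, "tz": 88},
  {"ty": 0.5, "tz": 88},
])

```text
clock: 10.9
eef_pos: [608.0, 11.1, 42.4]
eef_rot: [-3.139, 0.0, 1.44]
wrist_force: [1.2, -0.2, -1.4]
finger_gap: 36.6
finger_force: 30.0
```

Emit:
move_tool([
  {"tz": 1},
  {"tz": 2},
  {"tz": 3.5},
  {"tz": 3.5},
])

```text
clock: 11.3
eef_pos: [609.0, 10.3, 40.2]
eef_rot: [3.141, -0.0, 1.439]
wrist_force: [-0.7, 0.5, -3.2]
finger_gap: 36.5
finger_force: 30.0
```

```bash
python3 go.py pocket_blue
```

```text
t 11.3 pos [609.   10.3  40.2] gap 36.5 rotvec [ 0. -0. -0.]
pocket_blue [-0.2 -0.5 -0. ]
```

Emit:
move_tool([
  {"tz": 0.5},
  {"tz": 0.5},
])

```text
clock: 11.5
eef_pos: [609.0, 10.3, 39.7]
eef_rot: [3.141, -0.0, 1.439]
wrist_force: [-0.6, -0.1, -0.1]
finger_gap: 36.1
finger_force: 30.0
```

Emit:
move_tool([
  {},
  {},
  {},
  {},
  {},
], aperture=80)

```text
clock: 12.0
eef_pos: [608.9, 10.3, 39.5]
eef_rot: [3.141, 0.0, 1.439]
wrist_force: [-0.7, 0.5, 0.9]
finger_gap: 72.7
finger_force: 0.0
```

Emit:
move_tool([
  {"tz": -30},
  {"tz": -70},
  {"tz": -110},
  {"tz": -125},
  {"tz": -125},
])

```text
clock: 12.5
eef_pos: [609.7, 10.3, 166.5]
eef_rot: [3.138, -0.0, 1.439]
wrist_force: [0.4, -1.0, 0.6]
finger_gap: 80.0
finger_force: 0.0
```

```bash
python3 go.py socket_red
```

```text
t 12.5 pos [609.7  10.3 166.5] gap 80.0 rotvec [ 0.004 -0.    -0.   ]
socket_red [  55.1 -179.9   -0.7]
```

Emit:
move_tool([
  {"tx": 11, "ty": -36},
  {"tx": 22, "ty": -72},
  {"tx": 33, "ty": -108},
  {"tx": 44, "ty": -144},
  {"tx": 55, "ty": -179},
], quiet=true)

```text
ok
```

Emit:
move_tool([
  {},
  {},
])

```text
clock: 13.2
eef_pos: [438.2, 88.5, 163.4]
eef_rot: [-3.14, 0.0, 1.44]
wrist_force: [1.2, -0.3, 0.4]
finger_gap: 80.1
finger_force: 0.0
```

```bash
python3 go.py socket_red
```

```text
t 13.2 pos [438.2  88.5 163.4] gap 80.1 rotvec [-0.001  0.     0.001]
socket_red [ 0.1  0.4 -0. ]
```

Emit:
move_tool([
  {"tz": 40},
  {"tz": 80},
  {"tz": 115},
  {"tz": 133},
  {"tz": 133},
])

```text
clock: 13.7
eef_pos: [437.5, 87.7, 28.4]
eef_rot: [-3.136, 0.001, 1.438]
wrist_force: [0.3, 1.1, -0.6]
finger_gap: 80.5
finger_force: 0.0
```

Emit:
move_tool([
  {},
  {},
  {},
  {},
  {},
], aperture=20, force=30)

```text
clock: 14.2
eef_pos: [438.9, 88.4, 31.9]
eef_rot: [3.141, -0.0, 1.439]
wrist_force: [-1.0, -0.0, 0.2]
finger_gap: 43.4
finger_force: 0.0
```

Emit:
move_tool([
  {},
  {},
  {},
])

```text
clock: 14.5
eef_pos: [438.9, 88.4, 31.7]
eef_rot: [3.141, -0.0, 1.439]
wrist_force: [-0.9, -0.4, 4.5]
finger_gap: 36.9
finger_force: 30.0
```

Emit:
move_tool([
  {"tz": -30},
  {"tz": -65},
  {"tz": -100},
  {"tz": -100},
  {"tz": -100},
])

```text
clock: 15.0
eef_pos: [438.4, 88.4, 131.0]
eef_rot: [-3.142, 0.0, 1.439]
wrist_force: [0.4, 0.1, -3.1]
finger_gap: 36.8
finger_force: 30.0
```

```bash
python3 go.py pocket_red
```

```text
t 15.0 pos [438.4  88.4 131. ] gap 36.8 rotvec [-0.  0. -0.]
pocket_red [-120.8  178.9   -0. ]
```

Emit:
move_tool([
  {"tx": -16, "ty": 24},
  {"tx": -37, "ty": 55},
  {"tx": -59, "ty": 87},
  {"tx": -81, "ty": 120},
  {"tx": -103, "ty": 152},
], quiet=true)

```text
ok
```

Emit:
move_tool([
  {"tx": -13, "ty": 20},
  {"tx": -18, "ty": 27},
  {"tx": -18, "ty": 27},
  {"tx": -18, "ty": 27},
])

```text
clock: 15.9
eef_pos: [599.2, -54.3, 130.4]
eef_rot: [-3.14, -0.0, 1.439]
wrist_force: [-0.2, 0.2, -2.3]
finger_gap: 36.6
finger_force: 30.0
```

```bash
python3 go.py pocket_red
```

```text
t 15.9 pos [599.2 -54.3 130.4] gap 36.6 rotvec [-0.002 -0.     0.   ]
pocket_red [-0.5  0.7 -0. ]
```

Emit:
move_tool([
  {"tz": 30},
  {"tz": 60},
  {"tz": 80},
  {"tz": 88},
  {"tz": 88},
])

```text
clock: 16.4
eef_pos: [599.4, -54.4, 42.9]
eef_rot: [-3.14, -0.0, 1.44]
wrist_force: [0.1, 0.1, -2.8]
finger_gap: 36.3
finger_force: 30.0
```

Emit:
move_tool([
  {"tz": 1},
  {"tz": 2},
  {"tz": 3.5},
  {"tz": 3.5},
])

```text
clock: 16.8
eef_pos: [600.3, -55.1, 40.2]
eef_rot: [3.141, 0.0, 1.439]
wrist_force: [-0.2, -0.4, -3.3]
finger_gap: 36.9
finger_force: 30.0
```

```bash
python3 go.py pocket_red
```

```text
t 16.8 pos [600.3 -55.1  40.2] gap 36.9 rotvec [ 0.  0. -0.]
pocket_red [ 0.2 -0.5 -0. ]
```

Emit:
move_tool([
  {"tz": 0.5},
  {"tz": 0.5},
])

```text
clock: 17.0
eef_pos: [600.3, -55.2, 39.8]
eef_rot: [3.141, 0.0, 1.439]
wrist_force: [-0.7, 0.5, -0.4]
finger_gap: 36.2
finger_force: 30.0
```

Emit:
move_tool([
  {},
  {},
  {},
  {},
  {},
], aperture=80)

```text
clock: 17.5
eef_pos: [600.2, -55.1, 39.5]
eef_rot: [3.142, -0.0, 1.439]
wrist_force: [-0.1, 0.8, -0.1]
finger_gap: 73.3
finger_force: 0.0
```

Emit:
move_tool([
  {"tz": -30},
  {"tz": -70},
  {"tz": -110},
  {"tz": -125},
  {"tz": -125},
])

```text
clock: 18.0
eef_pos: [601.0, -55.2, 166.5]
eef_rot: [3.138, 0.0, 1.439]
wrist_force: [-0.1, 0.5, -0.9]
finger_gap: 80.0
finger_force: 0.0
```

```bash
python3 go.py socket_yellow
```

```text
t 18.0 pos [601.  -55.2 166.5] gap 80.0 rotvec [ 0.004  0.    -0.   ]
socket_yellow [ -37.  -148.4   -0.6]
```

Emit:
move_tool([
  {"tx": -9, "ty": -37},
  {"tx": -18, "ty": -74},
  {"tx": -27, "ty": -110},
  {"tx": -37, "ty": -147.5},
  {"tx": -37, "ty": -147.5},
], quiet=true)

```text
ok
```

Emit:
move_tool([
  {},
  {},
])

```text
clock: 18.7
eef_pos: [449.6, -72.3, 163.7]
eef_rot: [-3.141, -0.0, 1.439]
wrist_force: [0.6, 0.1, -0.0]
finger_gap: 80.1
finger_force: 0.0
```

```bash
python3 go.py socket_yellow
```

```text
t 18.7 pos [449.6 -72.3 163.7] gap 80.1 rotvec [-0.001 -0.     0.   ]
socket_yellow [-0.1 -0.6  0. ]
```

Emit:
move_tool([
  {"tz": 40},
  {"tz": 80},
  {"tz": 115},
  {"tz": 133},
  {"tz": 133},
])

```text
clock: 19.2
eef_pos: [448.1, -71.9, 28.7]
eef_rot: [-3.136, -0.001, 1.439]
wrist_force: [0.7, 0.1, -0.1]
finger_gap: 79.5
finger_force: 0.0
```

Emit:
move_tool([
  {},
  {},
  {},
  {},
  {},
], aperture=20, force=30)

```text
clock: 19.7
eef_pos: [449.3, -72.5, 31.9]
eef_rot: [3.141, 0.0, 1.439]
wrist_force: [0.2, 0.1, 0.9]
finger_gap: 43.2
finger_force: 0.0
```

Emit:
move_tool([
  {},
  {},
  {},
])

```text
clock: 20.0
eef_pos: [449.5, -72.5, 31.8]
eef_rot: [3.141, 0.0, 1.439]
wrist_force: [1.4, -0.0, 4.2]
finger_gap: 36.6
finger_force: 29.9
```

Emit:
move_tool([
  {"tz": -30},
  {"tz": -65},
  {"tz": -100},
  {"tz": -100},
  {"tz": -100},
])

```text
clock: 20.5
eef_pos: [448.7, -72.3, 130.9]
eef_rot: [-3.141, 0.0, 1.439]
wrist_force: [-1.6, 1.0, -3.9]
finger_gap: 36.1
finger_force: 29.9
```

```bash
python3 go.py pocket_yellow
```

```text
t 20.5 pos [448.7 -72.3 130.9] gap 36.1 rotvec [-0.  0. -0.]
pocket_yellow [-2.830e+01  1.473e+02 -1.000e-01]
```

Emit:
move_tool([
  {"tx": -5, "ty": 25},
  {"tx": -11, "ty": 57},
  {"tx": -17, "ty": 90},
  {"tx": -23, "ty": 120},
  {"tx": -28.5, "ty": 147.5},
], quiet=true)

```text
ok
```

Emit:
move_tool([
  {},
  {},
])

```text
clock: 21.2
eef_pos: [590.6, -119.8, 128.8]
eef_rot: [-3.137, -0.001, 1.439]
wrist_force: [-1.1, -0.3, -2.8]
finger_gap: 36.8
finger_force: 29.9
```

```bash
python3 go.py pocket_yellow
```

```text
t 21.2 pos [ 590.6 -119.8  128.8] gap 36.8 rotvec [-0.004 -0.001 -0.   ]
pocket_yellow [ 0.1  0.4 -0. ]
```

Emit:
move_tool([
  {"tz": 30},
  {"tz": 60},
  {"tz": 80},
  {"tz": 88},
  {"tz": 88},
])

```text
clock: 21.7
eef_pos: [590.5, -119.7, 42.4]
eef_rot: [-3.139, -0.0, 1.439]
wrist_force: [0.7, 0.8, -3.1]
finger_gap: 36.4
finger_force: 29.9
```

Emit:
move_tool([
  {"tz": 1},
  {"tz": 2},
  {"tz": 3.5},
  {"tz": 3.5},
])

```text
clock: 22.1
eef_pos: [591.7, -120.1, 40.3]
eef_rot: [3.141, 0.0, 1.439]
wrist_force: [0.2, 0.5, -2.8]
finger_gap: 36.6
finger_force: 29.9
```

```bash
python3 go.py pocket_yellow
```

```text
t 22.1 pos [ 591.7 -120.1   40.3] gap 36.6 rotvec [ 0.  0. -0.]
pocket_yellow [ 0.2 -0.7 -0. ]
```

Release, rise, and back off toward the left so that both cameras see the case.

Emit:
move_tool([
  {"tz": 0.5},
  {"tz": 0.5},
])

```text
clock: 22.3
eef_pos: [591.7, -120.1, 39.8]
eef_rot: [3.141, 0.0, 1.439]
wrist_force: [-0.9, 0.5, -0.1]
finger_gap: 36.7
finger_force: 29.9
```

Emit:
move_tool([
  {},
  {},
  {},
  {},
  {},
], aperture=80)

```text
clock: 22.8
eef_pos: [591.6, -120.0, 39.5]
eef_rot: [3.142, -0.0, 1.439]
wrist_force: [-0.1, 0.9, -0.1]
finger_gap: 73.0
finger_force: 0.0
```

Emit:
move_tool([
  {"tz": -30},
  {"tz": -70},
  {"tz": -110},
  {"tz": -140},
  {"tz": -140},
])

```text
clock: 23.3
eef_pos: [593.1, -120.4, 184.1]
eef_rot: [3.134, 0.001, 1.439]
wrist_force: [-0.0, 0.2, -0.0]
finger_gap: 80.2
finger_force: 0.0
```

Emit:
move_tool([
  {"ty": -40},
  {"ty": -80},
  {"ty": -120},
  {"ty": -160},
  {"ty": -200},
])

```text
clock: 23.8
eef_pos: [391.4, -93.3, 178.5]
eef_rot: [-3.141, -0.0, 1.439]
wrist_force: [0.1, 0.0, 0.3]
finger_gap: 79.7
finger_force: 0.0
```

Run:
```python
from vis import *
P={}
for n in C:
    P[n]=manip.camera(n)[0]
    q=P[n][130:330,180:420] if n=="scene" else P[n][100:280,180:460]
    cv2.imwrite(f"pics/{n}1.png",cv2.resize(q[:,:,::-1],None,fx=2.5,fy=2.5))
```

```text
(no output)
```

View pics/scene1.png

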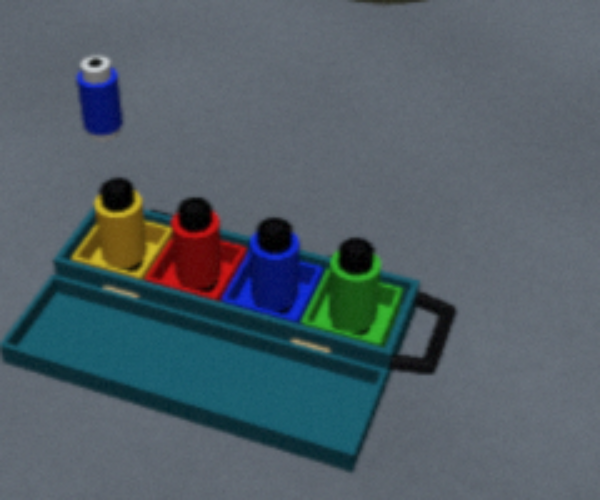

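View pics/top1.png

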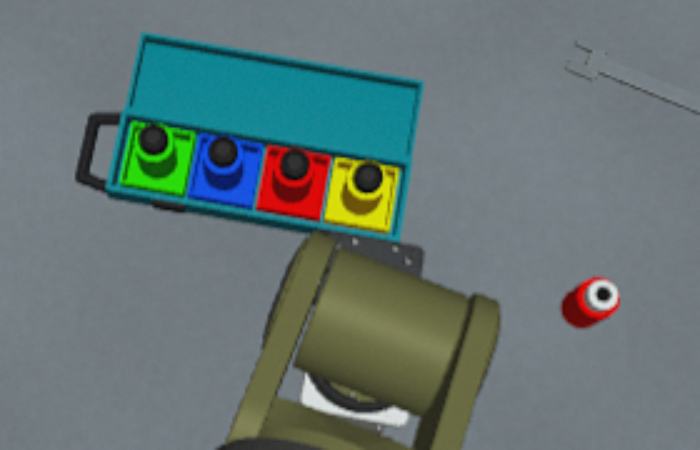

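Both views show all four black sockets upright in their own colours' pockets (scene crop mouths at (117,193), (195,213), (274,235), (356,254)). In the views that show them, the chromes are still standing: blue at (97,95) in the scene crop, red at (590,302) in the top crop. The arm is clear.

```bash
python3 -c "
from cell import manip
print(manip.sign_off())"
```

```text
the job is handed in; nothing more can be done
None
```

All four black sockets were placed upright in their matching pockets, the robot touched neither chrome socket, and I handed the job in at about 24 s; the sign-off returned no verdict.

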